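# Park the hot-air nozzles on their rack in order of size

### The job

Put the four loose hot-air nozzles back on the empty pins of the nozzle rack, mouth up and fully down on the pads, so that the square mouths grow in size step by step from the smallest nozzle at one end of the rack to the largest at the other. The smallest and the largest are already on their end pins: leave those two where they are, and leave every nozzle standing free.

Things in the scene. Friction and masses are not known exactly. Their poses are not given: they have to be found in the camera images.
- nozzle_10: The smallest of six: bare steel hot-air nozzle, 53 mm tall, about 40 g: collar tube below (outer diameter 28, bore 24 mm, open 25 mm deep; clamp lug sticks out 6 mm at +x), cone at 25 to 31 mm height, then an open square hood 10 x 10 mm with flat upright sides along x and y, 31 to 53 mm high. Origin: centre of the lower rim. Already on an end pin of the rack (which end varies); stays there.
- nozzle_17: Second smallest of six: bare steel hot-air nozzle, 53 mm tall, about 47 g: collar tube below (outer diameter 28, bore 24 mm, open 25 mm deep; clamp lug sticks out 6 mm at +x), cone at 25 to 31 mm height, then an open square hood 17 x 17 mm with flat upright sides along x and y, 31 to 53 mm high. Origin: centre of the lower rim. Loose on a 2 mm mat near the rack, mouth up (z up), any yaw.
- nozzle_24: Third smallest of six: bare steel hot-air nozzle, 53 mm tall, about 54 g: collar tube below (outer diameter 28, bore 24 mm, open 25 mm deep; clamp lug sticks out 6 mm at +x), cone at 25 to 31 mm height, then an open square hood 24 x 24 mm with flat upright sides along x and y, 31 to 53 mm high. Origin: centre of the lower rim. Loose on a 2 mm mat near the rack, mouth up (z up), any yaw.
- nozzle_31: Third largest of six: bare steel hot-air nozzle, 53 mm tall, about 61 g: collar tube below (outer diameter 28, bore 24 mm, open 25 mm deep; clamp lug sticks out 6 mm at +x), cone at 25 to 31 mm height, then an open square hood 31 x 31 mm with flat upright sides along x and y, 31 to 53 mm high. Origin: centre of the lower rim. Loose on a 2 mm mat near the rack, mouth up (z up), any yaw.
- nozzle_38: Second largest of six: bare steel hot-air nozzle, 53 mm tall, about 68 g: collar tube below (outer diameter 28, bore 24 mm, open 25 mm deep; clamp lug sticks out 6 mm at +x), cone at 25 to 31 mm height, then an open square hood 38 x 38 mm with flat upright sides along x and y, 31 to 53 mm high. Origin: centre of the lower rim. Loose on a 2 mm mat near the rack, mouth up (z up), any yaw.
- nozzle_45: The largest of six: bare steel hot-air nozzle, 53 mm tall, about 75 g: collar tube below (outer diameter 28, bore 24 mm, open 25 mm deep; clamp lug sticks out 6 mm at +x), cone at 25 to 31 mm height, then an open square hood 45 x 45 mm with flat upright sides along x and y, 31 to 53 mm high. Origin: centre of the lower rim. Already on an end pin of the rack (which end varies); stays there.
- pin_1: empty upright steel pin 1 of the rack, 8 mm thick, tip 25.5 mm above its origin; pad 31 mm wide and 2 mm thick round its foot. Origin: its foot on the bar, 13 mm above the desk; a nozzle fully down has its origin 2 mm higher. y runs along the rack, a fixed grey bar 56 x 314 mm; pins 1 to 4 follow towards +y, 52 mm apart; an occupied end pin stands 52 mm beyond pins 1 and 4.
- pin_2: empty upright steel pin 2 of the rack, 8 mm thick, tip 25.5 mm above its origin; pad 31 mm wide and 2 mm thick round its foot. Origin: its foot on the bar, 13 mm above the desk; a nozzle fully down has its origin 2 mm higher. y runs along the rack, a fixed grey bar 56 x 314 mm; pins 1 to 4 follow towards +y, 52 mm apart; an occupied end pin stands 52 mm beyond pins 1 and 4.
- pin_3: empty upright steel pin 3 of the rack, 8 mm thick, tip 25.5 mm above its origin; pad 31 mm wide and 2 mm thick round its foot. Origin: its foot on the bar, 13 mm above the desk; a nozzle fully down has its origin 2 mm higher. y runs along the rack, a fixed grey bar 56 x 314 mm; pins 1 to 4 follow towards +y, 52 mm apart; an occupied end pin stands 52 mm beyond pins 1 and 4.
- pin_4: empty upright steel pin 4 of the rack, 8 mm thick, tip 25.5 mm above its origin; pad 31 mm wide and 2 mm thick round its foot. Origin: its foot on the bar, 13 mm above the desk; a nozzle fully down has its origin 2 mm higher. y runs along the rack, a fixed grey bar 56 x 314 mm; pins 1 to 4 follow towards +y, 52 mm apart; an occupied end pin stands 52 mm beyond pins 1 and 4.
Not all that is in view belongs to the job. Leave any green look-alike of the nozzle_24 alone.

How it is judged:
By the outcome, as a careful person would: the job done as asked, in the order asked, and still so for the second after the job is handed in, with the robot touching nothing.
It also fails if it takes over 88 s, if anything falls off the work surface, if the arm or the gripper's body presses on something with over 40 N, if the wrist force passes 120 N, or if a joint passes its speed limit or range.

### The arm

A 6-joint arm with a two-finger parallel gripper is mounted at the origin on the work surface; the furniture and walls round the work are solid. World frame = base frame: x ahead of the robot, y to its left, z up, the work surface at z = 0. Lengths are in m, angles in rad, forces in N, time in s.
With the tool pointing down it reaches from about 0.35 to 0.975 m from the base axis. Payload 4.9 kg.
Tool frame: the origin (TCP) lies on the centre line of the jaws, within the pads' length; the fingertips stand manip.tip_reach ahead of it and the grasp point (between the pads) is the TCP (manip.tip_reach is the distance from the TCP to the fingertips, in m); z points along the fingers, y is the line along which they close (so a half turn about z gives the same grasp; the last joint's range is limited). The gripper opens to 85 mm and grips with 20 to 120 N. Pads are 22 mm wide; open, the fingers measure 114 mm over their backs; the gripper's body (76 mm by 85 mm) begins 54 mm behind the grasp point. The pads swing forward as they close: fully open they stand 13 mm farther back than shut.
Start: joints at [1.159, 0.053, 1.613, -0, 1.476, -0.119], TCP at [0.18, 0.598, 0.25] pointing down, gripper open.
Joint ranges: [-3.01, 3.01], [-1.01, 2.22], [0.06, 2.58], [-1.02, 4.17], [0.09, 2.62], [-3.14, 3.14]. Speed limits (rad/s): [2.57, 2.57, 3.14, 3.14, 3.14, 3.14].

### API

Orientations are given as a unit quaternion [w, x, y, z].
In Python, from plant import manip gives the robot as it stands. The module is installed in compiled form; this text tells all that it offers.
- The arm moves only by the tool move_arm, never from a script. Its argument "rows" is a list of rows, each a list of 7 numbers: the shift along the tool's x, y, z in cm, then the turn, a rotation vector about the tool's x, y, z in degrees, then the opening, from -1 (shut) to 1 (fully open). In form: [[tx, ty, tz, ax, ay, az, jaw], ...]. A call has 1 to 20 rows; each row shifts and turns the commanded pose from where the row before left it, along the tool's axes as they then stand; what a row does not reach is not made up. A row lasts 1/12 s, in which the tool goes at most 41.7 mm and 7.16 degrees, less where a joint would pass 70% of its speed; a pose out of reach is approached as far as the arm can. A call is refused whole if a number of a shift passes 4.17 or a number of a turn 7.16, either way. A call with a gripper value outside its range is refused whole. The fingers move at their own pace and stop on an object; the grip force is fixed at half the most. Time passes only in rows, so rows that do not move let the fingers close. It gives the time, the measured TCP pose, the force, the opening and the grip force at its end, in the units of the state.
- manip.state(): the state, without advancing time (a new reading comes with each control period).
- manip.grab_frame(name): name is "scene" or "top" or "wrist"; returns a dict with "img" (420x560x3 uint8, blue, green, red), "mtx" (3x3 intrinsics, pixels), "R" (3x3) and "t" (3): a world point X has camera coordinates R X + t. Camera axes: x right, y down, z forward; pixel columns grow to the right and rows downward; lengths in m; the calibration is good to about 2 mm. A picture is of the moment at which its call begins. There is no depth.
- manip.job_done(): hands the job in; it is judged then, once.
The state is a dict: "time": time; "joint_pos": joint angles; "joint_vel": joint speeds; "joint_efforts": joint torques, N m; "tool_pos": TCP position; "tool_rot": TCP orientation; "contact_force": force on the tool from outside, world axes, zero at the start; "ft_torque": the same for the moment, N m; "gripper_width": opening from 0.0 (shut) to 1.0 (fully open); "grasp_force": force on a finger pad.
Only numpy, scipy, OpenCV 4.12 (cv2) and the standard library are available. Lean on these libraries where they do the work, as an engineer would, in place of code of your own. Each camera call takes 0.05 s, during which the arm holds its last target. There are 200 camera calls.

## Working session

There is one attempt and no reset: what is moved stays moved. The work goes in short steps, Python scripts to look and compute and a tool call to move; the robot and the scene stay as the last step left them, time stands still between calls to the robot, and variables do not carry over. Pictures are saved under pics/ and viewed, at most 14 in all, crops included, and the job is handed in when it is done.

Besides the shell and the picture viewer there is one more tool, called after "Request:" as a command line: name --pt "numbers of a row" for each row, then --argument value for the rest. move_arm: Moves the arm, as the interface text tells. Its arguments: {"type":"object","properties":{"rows":{"type":"array","items":{"type":"array","items":{"type":"number"}}}},"required":["rows"]}

```bash
mkdir -p pics; python3 - <<'E'
from plant import manip
import cv2,pickle
print(manip.state(), manip.tip_reach)
for n in ("top","scene"):
    f=manip.grab_frame(n); pickle.dump(f,open(n+".pkl","wb")); cv2.imwrite(f"pics/{n}0.png",cv2.resize(f["img"],None,fx=1.4,fy=1.4,interpolation=cv2.INTER_CUBIC)); print(n,f["mtx"],f["R"],f["t"])
E
```

```text
{'time': 0.0, 'joint_pos': array([ 1.15897652e+00,  5.33348809e-02,  1.61425007e+00,  1.11817240e-05,
        1.47601810e+00, -1.18980822e-01]), 'joint_vel': array([-0.00067345, -0.00073688,  0.00054588, -0.00110286, -0.00136591,
        0.00207201]), 'joint_efforts': array([ 3.28719514e-03, -3.93671072e+01, -3.70189655e+01,  1.37516322e-04,
        6.72414477e-03, -1.68649755e-06]), 'tool_pos': array([0.18017495, 0.59787032, 0.24910285]), 'tool_rot': array([-2.69030596e-04,  1.45897337e-01,  9.89299225e-01, -9.68548303e-04]), 'contact_force': array([-0.47786335,  0.35889861, -0.1953957 ]), 'ft_torque': array([-0.05393459, -0.01691813, -0.01894316]), 'grasp_force': 0.0, 'gripper_width': 1.0011704172846434} 0.019
top [[387.8677832    0.         276.56085936]
 [  0.         387.8677832  209.83958459]
 [  0.           0.           1.        ]] [[ 0.02698329 -0.99894085  0.0372704 ]
 [-0.99161153 -0.03146271 -0.12536616]
 [ 0.12640601 -0.03357497 -0.99141023]] [-0.20890081  0.41927529  0.82318039]
scene [[477.22707928   0.         279.21206019]
 [  0.         477.22707928 204.55930755]
 [  0.           0.           1.        ]] [[ 0.8716274  -0.48995586 -0.01445447]
 [-0.32452573 -0.55472641 -0.76613423]
 [ 0.36735368  0.67247443 -0.64251802]] [-0.45140772  0.06959855  1.01106142]
```

View pics/top0.png

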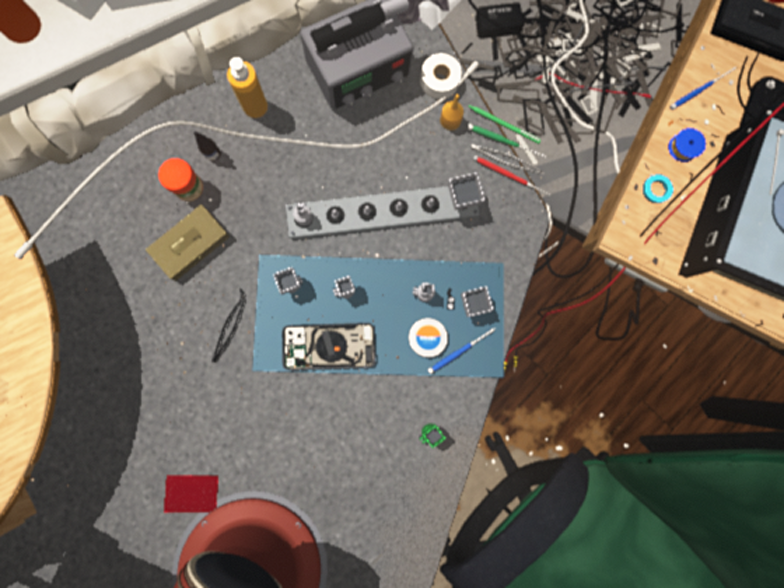

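View pics/scene0.png

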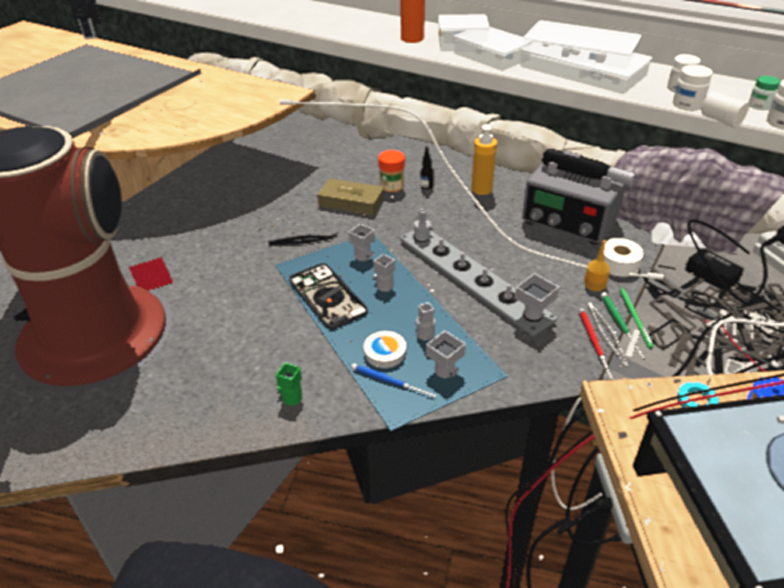

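The top view shows these candidates (1.4x pixels):
- **Loose grey nozzles on the mat:** A (287,281), B (344,287), C (425,292), D (477,302).
- **Green look-alike to avoid:** (432,435).
- **Rack ends:** smallest at (306,212), largest at (467,190).
- **Empty pins:** (335,215), (367,211), (399,207), (430,203).

Next I'll check them in a close crop.

```bash
python3 - <<'E'
import cv2,pickle
f=pickle.load(open("top.pkl","rb"));im=f["img"]
c=im[118:238,195:355]; cv2.imwrite("pics/crop1.png",cv2.resize(c,None,fx=5,fy=5,interpolation=cv2.INTER_CUBIC))
E
```

```text
(no output)
```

View pics/crop1.png

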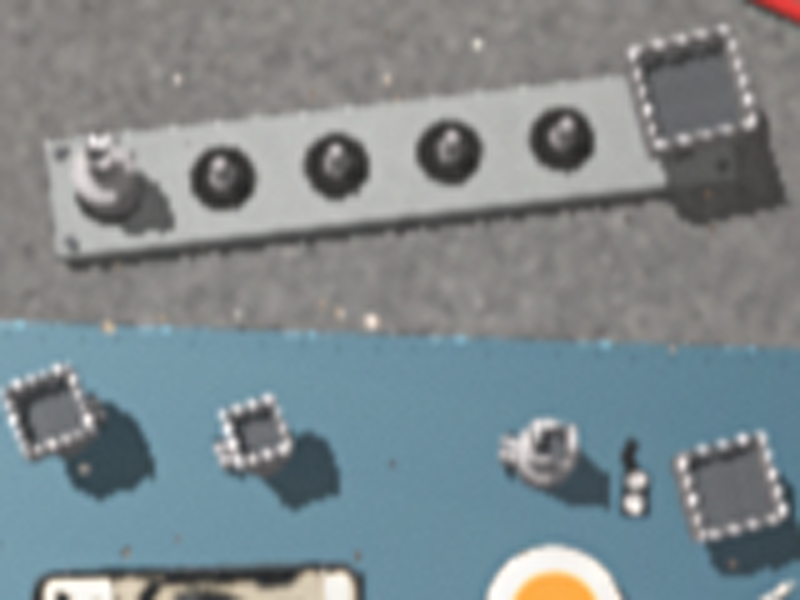

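The crop (5x, origin 195,118) confirms the sizes:
- A, hood centred about (50,411), is the second largest of the left group (31).
- B (255,431) is 24, C (553,437) is 17 and D (732,485) is 38.
- The pads are at (222,178), (337,166), (450,153) and (562,139).

Now I'll convert these to positions and check the sizes.

```bash
cat > h.py <<'E'
import numpy as np,pickle,cv2
def px2w(f,uv,z):
    d=f["R"].T@np.linalg.solve(f["mtx"],[uv[0],uv[1],1.]); o=-f["R"].T@f["t"]
    return (o+d*(z-o[2])/d[2])[:2]
def w2px(f,X):
    p=f["mtx"]@(f["R"]@np.array(X)+f["t"]); return p[:2]/p[2]
E
python3 - <<'E'
from h import *
f=pickle.load(open("top.pkl","rb"))
def q(p,z): return px2w(f,((p[0]+.5)/5-.5+195,(p[1]+.5)/5-.5+118),z)
sq={"A":[(8,383),(65,368),(93,430),(35,457)],"B":[(224,410),(275,398),(291,450),(238,466)],"D":[(680,460),(767,436),(785,520),(700,540)],"E45":[(632,48),(735,30),(755,125),(658,147)],"C":[(537,428),(573,425),(578,450),(543,455)]}
for k,v in sq.items():
    w=np.array([q(p,.068 if k=="E45" else .055) for p in v]); e=np.roll(w,-1,0)-w
    print(k,w.mean(0).round(4),np.linalg.norm(e,axis=1).round(4),np.degrees(np.arctan2(e[:,1],e[:,0])).round(0))
P=np.array([q(p,.015) for p in [(222,180),(337,167),(450,155),(562,140)]]);print(P.round(4),np.linalg.norm(np.diff(P,axis=0),axis=1))
d=P[3]-P[0];print(np.degrees(np.arctan2(d[1],d[0])))
P=np.array([q(p,.0385) for p in [(222,165),(339,152),(453,138),(566,125)]]);print(P.round(4))
E
```

```text
A [ 0.4394 -0.042 ] [0.0249 0.0294 0.0269 0.034 ] [ -73. -153.  117.   23.]
B [ 0.433  -0.1301] [0.0223 0.0235 0.0235 0.0249] [ -75. -161.  109.   16.]
D [ 0.4145 -0.3347] [0.0394 0.037  0.0379 0.0353] [ -73. -168.  105.   15.]
E45 [ 0.5876 -0.3145] [0.046  0.0433 0.0436 0.0454] [ -78. -168.  105.   15.]
C [ 0.4335 -0.2589] [0.0156 0.011  0.0152 0.0119] [ -83. -168.  100.   14.]
[[ 0.5533 -0.1081]
 [ 0.5613 -0.1602]
 [ 0.5689 -0.2116]
 [ 0.5779 -0.2629]] [0.05264564 0.05200679 0.05206849]
-80.95304067304335
[[ 0.5537 -0.1095]
 [ 0.5616 -0.161 ]
 [ 0.5699 -0.2116]
 [ 0.5778 -0.262 ]]
```

```bash
cat >> h.py <<'E'
from scipy.spatial.transform import Rotation as Ro
def plan(x,y,z,head=None):
    "turn about tool z (deg) to head, then tool shifts (cm) to world x,y,z after that turn; also tilt"
    from plant import manip
    s=manip.state(); q=s["tool_rot"]; R=Ro.from_quat([q[1],q[2],q[3],q[0]]).as_matrix()
    h=np.degrees(np.arctan2(R[1,1],R[0,1])); head=h if head is None else head
    az=h-head; R2=R@Ro.from_rotvec([0,0,np.radians(az)]).as_matrix()
    print("t%.2f pos %s head %.1f tilt %s | turn %.1f shift cm %s | F %s g %.3f gf %.1f"%(s["time"],s["tool_pos"].round(4),h,R[:2,2].round(4),az,(100*R2.T@(np.array([x,y,z])-s["tool_pos"])).round(2),s["contact_force"].round(1),s["gripper_width"],s["grasp_force"]))
E
python3 -c "
from h import *
plan(.44,-.042,.20,16)"
```

```text
t0.10 pos [0.1802 0.5979 0.2492] head 73.2 tilt [-0.0007 -0.0018] | turn 57.2 shift cm [-68.66   7.34   5.01] | F [ 0.3 -0.4 -0.1] g 1.001 gf 0.0
```

Request:
move_arm --pt "0 0 0 0 0 7.15 1" --pt "0 0 0 0 0 7.15 1" --pt "0 0 0 0 0 7.15 1" --pt "0 0 0 0 0 7.15 1" --pt "0 0 0 0 0 7.15 1" --pt "0 0 0 0 0 7.15 1" --pt "0 0 0 0 0 7.15 1" --pt "0 0 0 0 0 7.15 1"

```text
time: 0.77
tool_pos: [0.1803, 0.5981, 0.2495]
tool_rot: [0.0, 0.604, 0.797, -0.001]
contact_force: [0.2, 0.1, 0.8]
gripper_width: 0.997
grasp_force: 0.0
```

Request:
move_arm --pt "-3.4 0.35 0.25 0 0 0 1" --pt "-3.4 0.35 0.25 0 0 0 1" --pt "-3.4 0.35 0.25 0 0 0 1" --pt "-3.4 0.35 0.25 0 0 0 1" --pt "-3.4 0.35 0.25 0 0 0 1" --pt "-3.4 0.35 0.25 0 0 0 1" --pt "-3.4 0.35 0.25 0 0 0 1" --pt "-3.4 0.35 0.25 0 0 0 1" --pt "-3.4 0.35 0.25 0 0 0 1" --pt "-3.4 0.35 0.25 0 0 0 1" --pt "-3.4 0.35 0.25 0 0 0 1" --pt "-3.4 0.35 0.25 0 0 0 1" --pt "-3.4 0.35 0.25 0 0 0 1" --pt "-3.4 0.35 0.25 0 0 0 1" --pt "-3.4 0.35 0.25 0 0 0 1" --pt "-3.4 0.35 0.25 0 0 0 1" --pt "-3.4 0.35 0.25 0 0 0 1" --pt "-3.4 0.35 0.25 0 0 0 1" --pt "-3.4 0.35 0.25 0 0 0 1" --pt "-3.4 0.35 0.25 0 0 0 1"

```text
time: 2.43
tool_pos: [0.4354, -0.0376, 0.1999]
tool_rot: [-0.0, 0.602, 0.799, 0.0]
contact_force: [0.3, 0.2, -0.2]
gripper_width: 1.003
grasp_force: 0.0
```

```bash
python3 - <<'E'
from h import *
from plant import manip
plan(.44,-.042,.20,16)
f=manip.grab_frame("wrist"); pickle.dump(f,open("w1.pkl","wb")); cv2.imwrite("pics/w1.png",cv2.resize(f["img"],None,fx=1.4,fy=1.4))
for k,p in dict(A=(.44,-.042,.055),B=(.433,-.13,.055),C=(.4335,-.259,.055)).items(): print(k,w2px(f,p)*1.4)
print(-f["R"].T@f["t"])
E
```

```text
t2.43 pos [ 0.4354 -0.0376  0.1999] head 16.0 tilt [-0.0001  0.0002] | turn -0.0 shift cm [-0.55  0.32 -0.01] | F [ 0.3  0.2 -0.2] g 1.003 gf 0.0
A [388.29142433 293.49550884]
B [340.97930486 414.38759088]
C [297.41546208 565.65384507]
[0.41698196 0.0281791  0.32312224]
```

View pics/w1.png

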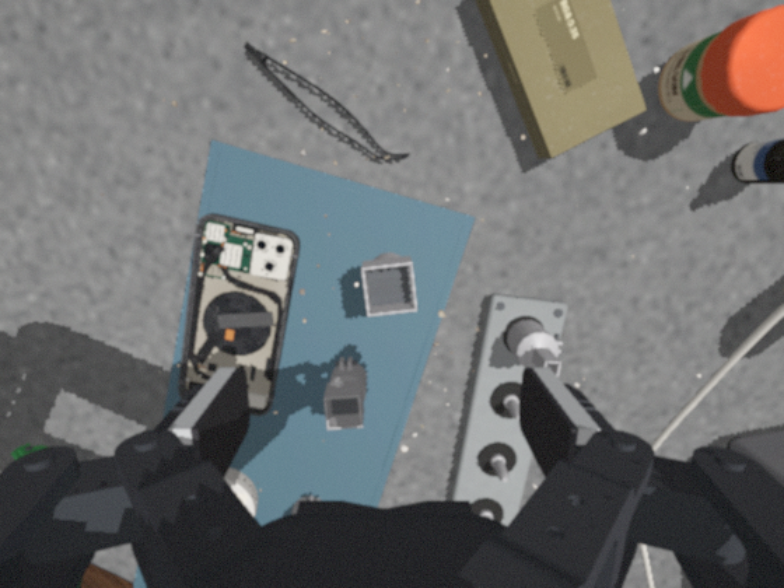

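The wrist view shows A's mouth corners at about (362,265), (412,261), (417,311), (367,315). B's are at about (329,399), (361,397), (363,428), (328,430).

```bash
python3 - <<'E'
from h import *
f=pickle.load(open("w1.pkl","rb"))
for k,v in {"A":[(362,265),(412,261),(417,311),(367,315)],"B":[(328,399),(361,397),(363,428),(328,430)]}.items():
    w=np.array([px2w(f,((p[0]+.5)/1.4-.5,(p[1]+.5)/1.4-.5),.055) for p in v]); e=np.roll(w,-1,0)-w
    print(k,w.mean(0).round(4),np.linalg.norm(e,axis=1).round(4),np.degrees(np.arctan2(e[:,1],e[:,0])).round(0))
plan(.4398,-.0425,.12,21)
E
```

```text
A [ 0.4397 -0.0386] [0.0301 0.0316 0.031  0.0316] [  21.  -67. -159.  111.]
B [ 0.4352 -0.1286] [0.0216 0.0229 0.0234 0.0229] [  20.  -71. -160.  104.]
t2.48 pos [ 0.4368 -0.042   0.1996] head 15.8 tilt [ 0.0003 -0.004 ] | turn -5.2 shift cm [-0.12  0.27  7.96] | F [-2.7 -3.1  0.2] g 1.002 gf 0.0
```

Request:
move_arm --pt "0 0 0 0 0 -5.2 0.6" --pt "-0.1 0.27 2 0 0 0 0.6" --pt "-0.1 0 4 0 0 0 0.6" --pt "0 0 4 0 0 0 0.6" --pt "0 0 2 0 0 0 0.6" --pt "0 0 0 0 0 0 0.6" --pt "0 0 0 0 0 0 0.6"

```text
time: 3.07
tool_pos: [0.4375, -0.0364, 0.0792]
tool_rot: [-0.002, 0.565, 0.825, -0.001]
contact_force: [-0.0, 0.3, 0.2]
gripper_width: 0.8
grasp_force: 0.0
```

```bash
python3 - <<'E'
from h import *
from plant import manip
plan(.4396,-.040,.049,21)
f=manip.grab_frame("wrist"); pickle.dump(f,open("w2.pkl","wb")); cv2.imwrite("pics/w2.png",cv2.resize(f["img"],None,fx=1.4,fy=1.4))
E
```

```text
t3.07 pos [ 0.4375 -0.0364  0.0792] head 21.2 tilt [-0.0033  0.0009] | turn 0.2 shift cm [-0.41  0.08  3.02] | F [-0.   0.3  0.2] g 0.800 gf 0.0
```

View pics/w2.png

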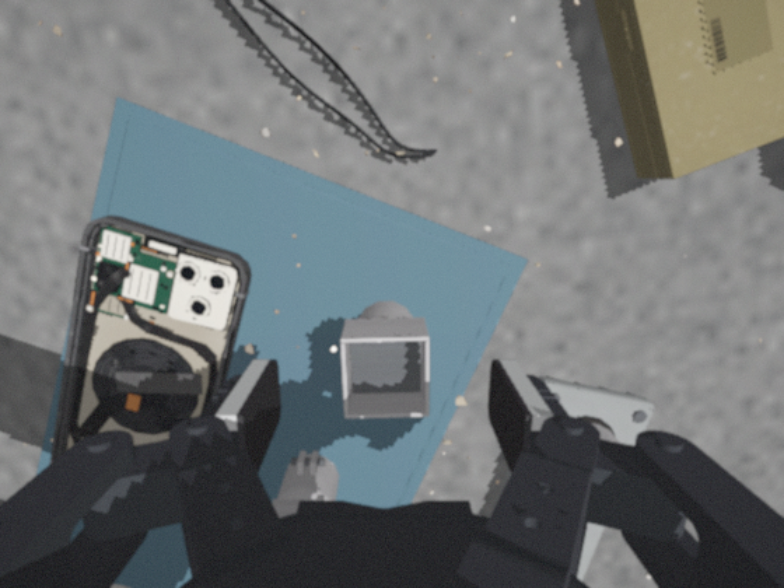

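A is aligned and centred between the fingers; its mouth corners are at (341,340), (430,338), (428,416), (344,418).

```bash
python3 - <<'E'
from h import *
f=pickle.load(open("w2.pkl","rb"))
w=np.array([px2w(f,((p[0]+.5)/1.4-.5,(p[1]+.5)/1.4-.5),.055) for p in [(341,340),(430,338),(428,416),(344,418)]]); e=np.roll(w,-1,0)-w
print(w.mean(0).round(4),np.linalg.norm(e,axis=1).round(4),np.degrees(np.arctan2(e[:,1],e[:,0])).round(0))
plan(*w.mean(0),.049,21)
E
```

```text
[ 0.4397 -0.0394] [0.0307 0.0301 0.0305 0.0302] [  23.  -69. -157.  112.]
t3.12 pos [ 0.4391 -0.0368  0.0812] head 21.2 tilt [ 0.0007 -0.0002] | turn 0.2 shift cm [-0.26 -0.04  3.22] | F [ 0.5 -0.7  0.2] g 0.799 gf 0.0
```

Request:
move_arm --pt "-0.25 0 1.5 0 0 -0.8 0.6" --pt "0 0 1.6 0 0 0 0.6" --pt "0 0 0 0 0 0 0.6" --pt "0 0 0 0 0 0 -1" --pt "0 0 0 0 0 0 -1" --pt "0 0 0 0 0 0 -1" --pt "0 0 0 0 0 0 -1" --pt "0 0 0 0 0 0 -1" --pt "0 0 0 0 0 0 -1" --pt "0 0 0 0 0 0 -1" --pt "0 0 0 0 0 0 -1"

```text
time: 4.03
tool_pos: [0.441, -0.0395, 0.0513]
tool_rot: [0.001, 0.559, 0.829, 0.001]
contact_force: [-1.7, -0.3, 5.8]
gripper_width: 0.354
grasp_force: 60.6
```

```bash
python3 -c "
from h import *
plan(.5697,-.2115,.13,9)"
```

```text
t4.03 pos [ 0.441  -0.0395  0.0513] head 22.0 tilt [ 0.003  -0.0008] | turn 13.0 shift cm [-19.02  10.04  -7.82] | F [-1.7 -0.3  5.8] g 0.354 gf 60.6
```

Request:
move_arm --pt "0 0 -3 0 0 0 -1" --pt "0 0 -4 0 0 6.5 -1" --pt "-0.5 0.3 -2 0 0 6.5 -1" --pt "-3 1.6 0 0 0 0 -1" --pt "-3 1.6 0 0 0 0 -1" --pt "-3 1.6 0 0 0 0 -1" --pt "-3 1.6 0 0 0 0 -1" --pt "-3 1.6 0 0 0 0 -1" --pt "-3 1.6 0 0 0 0 -1" --pt "-0.5 0.2 0 0 0 0 -1" --pt "0 0 0 0 0 0 -1" --pt "0 0 0 0 0 0 -1" --pt "0 0 0 0 0 0 -1"

```text
time: 5.12
tool_pos: [0.5688, -0.2093, 0.139]
tool_rot: [-0.001, 0.649, 0.761, -0.0]
contact_force: [-0.3, 0.1, 0.2]
gripper_width: 0.348
grasp_force: 59.9
```

```bash
python3 - <<'E'
from h import *
from plant import manip
plan(.5694,-.2116,.0643,9)
f=manip.grab_frame("wrist"); pickle.dump(f,open("w3.pkl","wb")); cv2.imwrite("pics/w3.png",cv2.resize(f["img"],None,fx=1.4,fy=1.4))
for p in [(.5694,-.2116,.0385),(.5694,-.2116,.015)]: print(w2px(f,p)*1.4)
E
```

```text
t5.12 pos [ 0.5688 -0.2093  0.139 ] head 9.1 tilt [-0.001   0.0008] | turn 0.1 shift cm [-0.24  0.03  7.47] | F [-0.3  0.1  0.2] g 0.348 gf 59.9
[383.5569873  310.70497646]
[383.60467963 298.17247463]
```

View pics/w3.png

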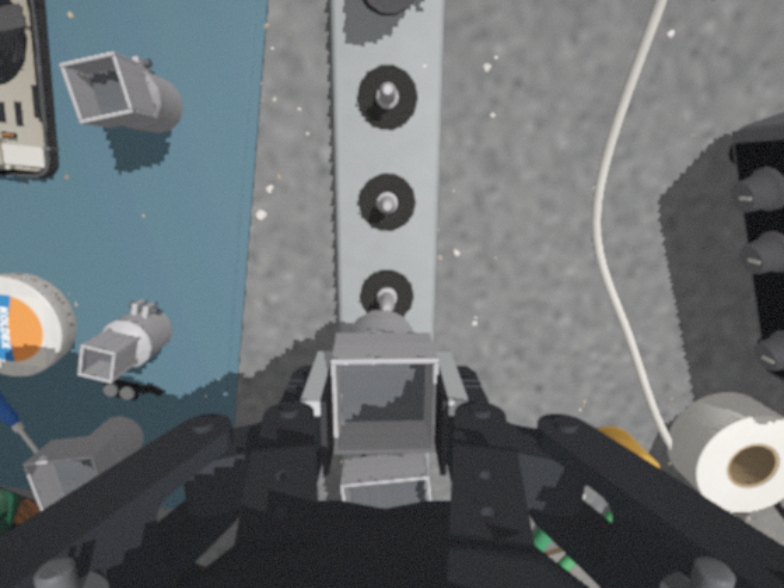

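The pad of pin 3 appears at (386,297), within 1 mm of the prediction, and A is held square. Lowering it now.

Request:
move_arm --pt "-0.25 0.1 2 0 0 0 -1" --pt "0 0 2 0 0 0 -1" --pt "0 0 1 0 0 0 -1" --pt "0 0 1 0 0 0 -1" --pt "0 0 0.7 0 0 0 -1" --pt "0 0 0.5 0 0 0 -1" --pt "0 0 0.1 0 0 0 -1" --pt "0 0 0.1 0 0 0 -1" --pt "0 0 0 0 0 0 -1" --pt "0 0 0 0 0 0 -1"

```text
time: 6.0
tool_pos: [0.5714, -0.213, 0.0661]
tool_rot: [0.001, 0.649, 0.761, 0.0]
contact_force: [0.3, -0.3, -1.2]
gripper_width: 0.349
grasp_force: 59.9
```

```bash
python3 -c "
from h import *
plan(.5694,-.2116,.0643,9)"
```

```text
t6.00 pos [ 0.5714 -0.213   0.0661] head 9.0 tilt [ 0.0012 -0.0007] | turn 0.0 shift cm [ 0.17 -0.18  0.18] | F [ 0.3 -0.3 -1.2] g 0.349 gf 59.9
```

Still about 1 to 2 mm high; ease down, then release and rise.

Request:
move_arm --pt "0.1 -0.1 0.1 0 0 0 -1" --pt "0 0 0.1 0 0 0 -1" --pt "0 0 0 0 0 0 -1" --pt "0 0 0 0 0 0 -1"

```text
time: 6.33
tool_pos: [0.5702, -0.2122, 0.0644]
tool_rot: [0.0, 0.649, 0.761, 0.0]
contact_force: [-2.4, 1.4, 4.5]
gripper_width: 0.35
grasp_force: 60.5
```

Request:
move_arm --pt "0 0 0 0 0 0 0.2" --pt "0 0 0 0 0 0 0.2" --pt "0 0 0 0 0 0 0.2" --pt "0 0 0 0 0 0 0.2" --pt "0 0 -2 0 0 0 0.2" --pt "0 0 -4 0 0 0 0.2" --pt "0 0 -4 0 0 0 0.2" --pt "0 0 0 0 0 0 0.2" --pt "0 0 0 0 0 0 0.2"

```text
time: 7.08
tool_pos: [0.5718, -0.213, 0.1673]
tool_rot: [0.004, 0.649, 0.761, 0.001]
contact_force: [0.0, 0.8, -1.3]
gripper_width: 0.601
grasp_force: 0.0
```

```bash
python3 - <<'E'
from h import *
from plant import manip
plan(.434,-.129,.16,18)
plan(.414,-.334,.16,15)
f=manip.grab_frame("top"); pickle.dump(f,open("t2.pkl","wb")); g=manip.grab_frame("wrist");pickle.dump(g,open("w4.pkl","wb")); cv2.imwrite("pics/w4.png",cv2.resize(g["img"],None,fx=1.4,fy=1.4))
E
```

```text
t7.08 pos [ 0.5718 -0.213   0.1673] head 9.0 tilt [ 0.0066 -0.0034] | turn -9.0 shift cm [ 12.25 -10.52   0.61] | F [ 0.   0.8 -1.3] g 0.601 gf 0.0
t7.08 pos [ 0.5718 -0.213   0.1673] head 9.0 tilt [ 0.0066 -0.0034] | turn -6.0 shift cm [ -7.6  -18.38   0.67] | F [ 0.   0.8 -1.3] g 0.601 gf 0.0
```

View pics/w4.png

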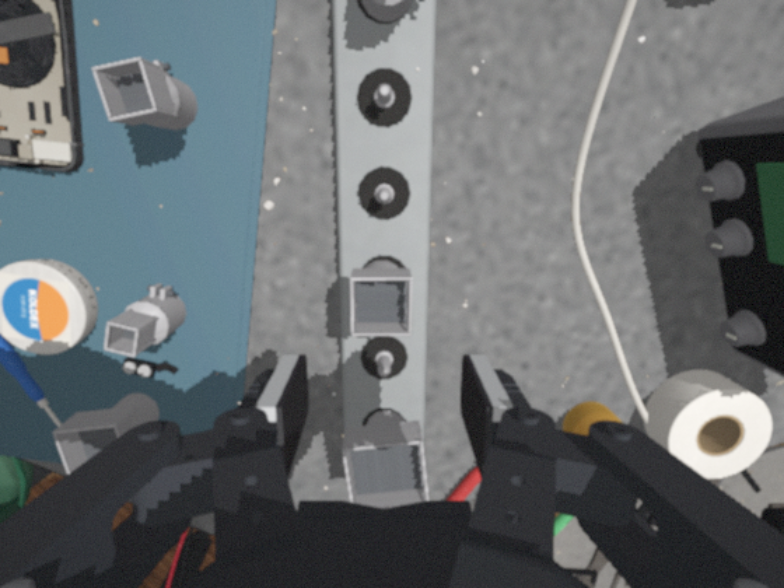

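A (31) is seated on pin 3 with its mouth at (380,305). B's mouth is at about (126,90) and C's at about (122,339).

Request:
move_arm --pt "0 0 0 0 0 -6 0.6" --pt "-0.7 -1.8 0 0 0 0 0.6" --pt "-1.4 -3.3 0 0 0 0 0.6" --pt "-1.4 -3.3 0 0 0 0 0.6" --pt "-1.4 -3.3 0 0 0 0 0.6" --pt "-1.4 -3.3 0 0 0 0 0.6" --pt "-1.3 -3.2 0 0 0 0 0.6" --pt "0 0 3 0 0 0 0.6" --pt "0 0 2 0 0 0 0.6" --pt "0 0 0 0 0 0 0.6" --pt "0 0 0 0 0 0 0.6" --pt "0 0 0 0 0 0 0.6"

```text
time: 8.18
tool_pos: [0.4138, -0.3322, 0.1131]
tool_rot: [-0.0, 0.608, 0.794, 0.0]
contact_force: [0.4, -0.1, -0.4]
gripper_width: 0.8
grasp_force: 0.0
```

```bash
python3 - <<'E'
from h import *
from plant import manip
plan(.4145,-.334,.051,15)
f=manip.grab_frame("wrist"); pickle.dump(f,open("w5.pkl","wb")); cv2.imwrite("pics/w5.png",cv2.resize(f["img"],None,fx=1.4,fy=1.4))
E
```

```text
t8.18 pos [ 0.4138 -0.3322  0.1131] head 15.1 tilt [-0.0007  0.0007] | turn 0.1 shift cm [-0.2   0.03  6.21] | F [ 0.4 -0.1 -0.4] g 0.800 gf 0.0
```

View pics/w5.png

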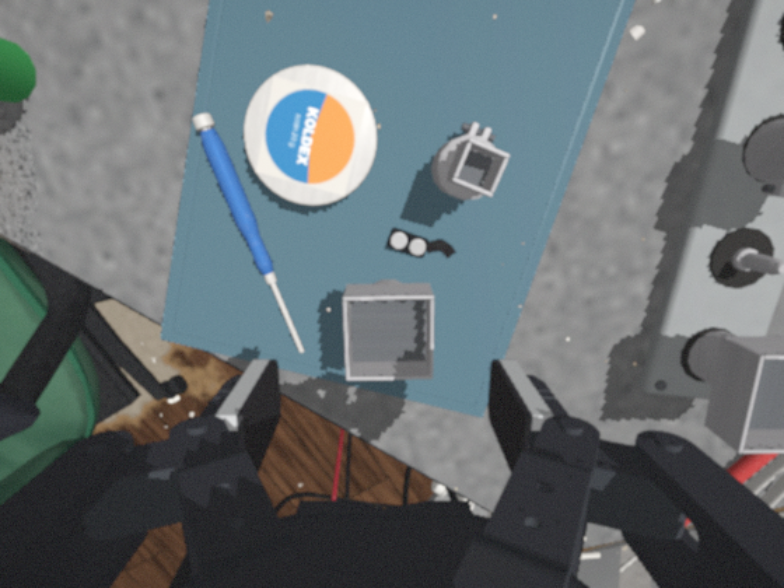

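D's mouth corners are at (343,298), (433,296), (434,377), (347,380). C's are at (467,135), (508,155), (496,194), (454,179).

```bash
python3 - <<'E'
from h import *
f=pickle.load(open("w5.pkl","rb"))
for v in [(343,298),(433,296),(434,377),(347,380)],[(467,135),(508,155),(496,194),(454,179)]:
    w=np.array([px2w(f,((p[0]+.5)/1.4-.5,(p[1]+.5)/1.4-.5),.055) for p in v]); e=np.roll(w,-1,0)-w
    print(w.mean(0).round(4),np.linalg.norm(e,axis=1).round(4),np.degrees(np.arctan2(e[:,1],e[:,0])).round(0))
    plan(*w.mean(0),.05,16)
E
```

```text
[ 0.4168 -0.3329] [0.0373 0.0366 0.0379 0.0372] [  16.  -73. -163.  106.]
t8.23 pos [ 0.4143 -0.3327  0.114 ] head 15.1 tilt [ 0.0006 -0.0007] | turn -0.9 shift cm [-0.08  0.22  6.4 ] | F [ 0.1 -0.   0.5] g 0.801 gf 0.0
[ 0.4323 -0.2556] [0.0175 0.015  0.0175 0.0166] [ -9. -89. 176.  90.]
t8.23 pos [ 0.4143 -0.3327  0.114 ] head 15.1 tilt [ 0.0006 -0.0007] | turn -0.9 shift cm [6.91 3.84 6.4 ] | F [ 0.1 -0.   0.5] g 0.801 gf 0.0
```

Request:
move_arm --pt "-0.1 0.22 2 0 0 -1.4 0.6" --pt "0 0 2.5 0 0 0 0.6" --pt "0 0 2 0 0 0 0.6" --pt "0 0 0 0 0 0 0.6" --pt "0 0 0 0 0 0 -1" --pt "0 0 0 0 0 0 -1" --pt "0 0 0 0 0 0 -1" --pt "0 0 0 0 0 0 -1" --pt "0 0 0 0 0 0 -1" --pt "0 0 0 0 0 0 -1" --pt "0 0 0 0 0 0 -1" --pt "0 0 0 0 0 0 -1"

```text
time: 9.23
tool_pos: [0.4175, -0.3343, 0.0508]
tool_rot: [0.002, 0.599, 0.801, -0.0]
contact_force: [1.3, 0.8, 6.6]
gripper_width: 0.431
grasp_force: 60.7
```

```bash
python3 -c "
from h import *
plan(.5776,-.2625,.14,9)"
```

```text
t9.23 pos [ 0.4175 -0.3343  0.0508] head 16.4 tilt [ 0.0033 -0.003 ] | turn 7.4 shift cm [ 4.55 16.96 -8.89] | F [1.3 0.8 6.6] g 0.431 gf 60.7
```

Request:
move_arm --pt "0 0 -3 0 0 0 -1" --pt "0 0 -4 0 0 3.7 -1" --pt "0 0 -2.5 0 0 3.7 -1" --pt "0.6 2.4 0 0 0 0 -1" --pt "0.8 2.9 0 0 0 0 -1" --pt "0.8 2.9 0 0 0 0 -1" --pt "0.8 2.9 0 0 0 0 -1" --pt "0.8 2.9 0 0 0 0 -1" --pt "0.7 2.5 0 0 0 0 -1" --pt "0.1 0.4 0 0 0 0 -1" --pt "0 0 0 0 0 0 -1" --pt "0 0 0 0 0 0 -1" --pt "0 0 0 0 0 0 -1" --pt "0 0 0 0 0 0 -1"

```text
time: 10.4
tool_pos: [0.5748, -0.2616, 0.1433]
tool_rot: [-0.0, 0.65, 0.76, -0.0]
contact_force: [-0.1, -0.0, -0.7]
gripper_width: 0.436
grasp_force: 60.5
```

```bash
python3 - <<'E'
from h import *
from plant import manip
plan(.5776,-.2625,.0638,9)
f=manip.grab_frame("wrist"); pickle.dump(f,open("w6.pkl","wb")); cv2.imwrite("pics/w6.png",cv2.resize(f["img"],None,fx=1.4,fy=1.4))
print(w2px(f,(.5694,-.2116,.068))*1.4,w2px(f,(.5776,-.2625,.015))*1.4)
E
```

```text
t10.40 pos [ 0.5748 -0.2616  0.1433] head 8.9 tilt [-0.0005 -0.    ] | turn -0.1 shift cm [-0.13  0.27  7.95] | F [-0.1 -0.  -0.7] g 0.436 gf 60.5
[388.61658914 211.76216458] [387.76619004 294.29027887]
```

View pics/w6.png

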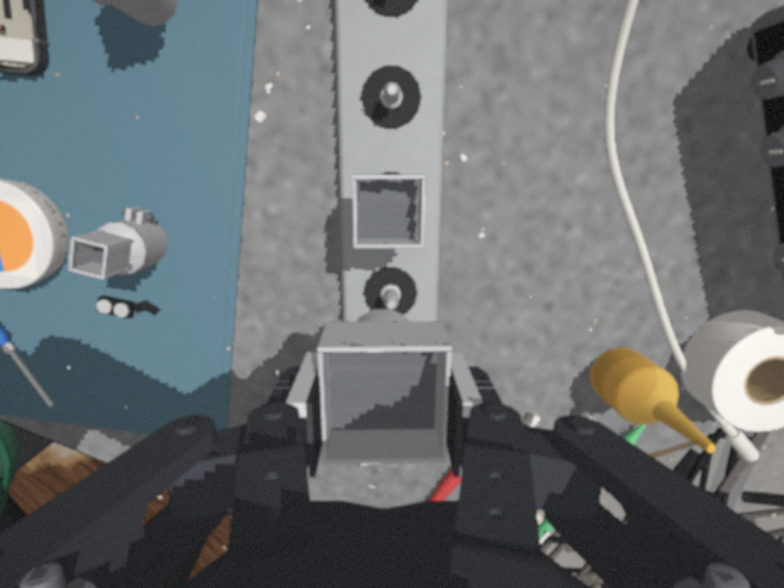

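A (31) on the rack shows at (389,211), as predicted. The pad of pin 4 is at (390,292), within 1 mm. Lowering D.

Request:
move_arm --pt "-0.15 0.3 2 0 0 0 -1" --pt "0 0 2 0 0 0 -1" --pt "0 0 1 0 0 0 -1" --pt "0 0 1 0 0 0 -1" --pt "0 0 0.8 0 0 0 -1" --pt "0 0 0.6 0 0 0 -1" --pt "0 0 0.2 0 0 0 -1" --pt "0 0 0.1 0 0 0 -1" --pt "0 0 0 0 0 0 -1" --pt "0 0 0 0 0 0 -1" --pt "0 0 0 0 0 0 -1"

```text
time: 11.37
tool_pos: [0.5795, -0.2622, 0.0672]
tool_rot: [0.001, 0.649, 0.761, 0.0]
contact_force: [0.5, -0.1, 0.0]
gripper_width: 0.438
grasp_force: 60.5
```

```bash
python3 -c "
from h import *
plan(.5776,-.2635,.0638,9)"
```

```text
t11.37 pos [ 0.5795 -0.2622  0.0672] head 9.0 tilt [ 0.0012 -0.0007] | turn 0.0 shift cm [-0.09 -0.21  0.33] | F [ 0.5 -0.1  0. ] g 0.438 gf 60.5
```

Request:
move_arm --pt "-0.05 -0.15 0.15 0 0 0 -1" --pt "0 0 0.1 0 0 0 -1" --pt "0 0 0.1 0 0 0 -1" --pt "0 0 0 0 0 0 -1" --pt "0 0 0 0 0 0 -1"

```text
time: 11.78
tool_pos: [0.5777, -0.263, 0.0639]
tool_rot: [0.0, 0.649, 0.761, -0.0]
contact_force: [-3.7, 0.2, 4.8]
gripper_width: 0.433
grasp_force: 61.2
```

Request:
move_arm --pt "0 0 0 0 0 0 0.3" --pt "0 0 0 0 0 0 0.3" --pt "0 0 0 0 0 0 0.3" --pt "0 0 0 0 0 0 0.3" --pt "0 0 -2 0 0 0 0.3" --pt "0 0 -4 0 0 0 0.3" --pt "0 0 -4 0 0 0 0.3" --pt "0 0 0 0 0 0 0.3" --pt "0 0 0 0 0 0 0.3"

```text
time: 12.53
tool_pos: [0.5796, -0.2639, 0.1671]
tool_rot: [0.004, 0.649, 0.761, 0.001]
contact_force: [-0.4, 0.7, -1.1]
gripper_width: 0.651
grasp_force: 0.0
```

```bash
python3 -c "
from h import *
plan(.4335,-.129,.13,18)"
```

```text
t12.53 pos [ 0.5796 -0.2639  0.1671] head 9.0 tilt [ 0.0066 -0.004 ] | turn -9.0 shift cm [17.37 -9.75  3.56] | F [-0.4  0.7 -1.1] g 0.651 gf 0.0
```

Request:
move_arm --pt "0 0 0 0 0 -4.5 0.3" --pt "0 0 0 0 0 -4.5 0.3" --pt "1.3 -0.8 0 0 0 0 0.3" --pt "3.2 -1.8 0 0 0 0 0.3" --pt "3.2 -1.8 0 0 0 0 0.3" --pt "3.2 -1.8 0 0 0 0 0.3" --pt "3.2 -1.8 0 0 0 0 0.3" --pt "3.2 -1.8 0 0 0 0 0.3" --pt "0 0 3 0 0 0 0.3" --pt "0 0 2 0 0 0 0.3" --pt "0 0 0 0 0 0 0.3" --pt "0 0 0 0 0 0 0.3" --pt "0 0 0 0 0 0 0.3"

```text
time: 13.62
tool_pos: [0.431, -0.1287, 0.1128]
tool_rot: [-0.0, 0.588, 0.809, -0.0]
contact_force: [0.1, -1.0, 0.1]
gripper_width: 0.652
grasp_force: 0.0
```

```bash
python3 - <<'E'
from h import *
from plant import manip
plan(.4335,-.129,.0535,18)
f=manip.grab_frame("wrist"); pickle.dump(f,open("w7.pkl","wb")); cv2.imwrite("pics/w7.png",cv2.resize(f["img"],None,fx=1.4,fy=1.4))
E
```

```text
t13.62 pos [ 0.431  -0.1287  0.1128] head 18.0 tilt [-0.0007  0.0003] | turn 0.0 shift cm [-0.11  0.23  5.93] | F [ 0.1 -1.   0.1] g 0.652 gf 0.0
```

View pics/w7.png

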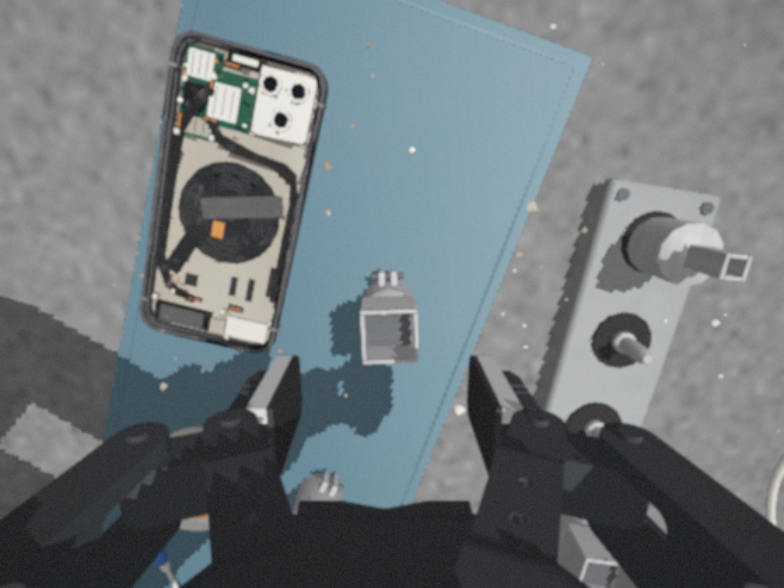

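B's mouth corners are at (360,311), (416,310), (419,360), (362,363). C's body is out of the way at (320,488).

```bash
python3 - <<'E'
from h import *
f=pickle.load(open("w7.pkl","rb"))
v=[(360,311),(416,310),(419,360),(362,363)]
w=np.array([px2w(f,((p[0]+.5)/1.4-.5,(p[1]+.5)/1.4-.5),.055) for p in v]); e=np.roll(w,-1,0)-w
print(w.mean(0).round(4),np.linalg.norm(e,axis=1).round(4),np.degrees(np.arctan2(e[:,1],e[:,0])).round(0))
plan(*w.mean(0),.053,19)
E
```

```text
[ 0.4336 -0.1281] [0.0233 0.0226 0.0246 0.0235] [  19.  -68. -159.  109.]
t13.67 pos [ 0.4315 -0.129   0.1135] head 18.0 tilt [ 0.0005 -0.0002] | turn -1.0 shift cm [0.02 0.22 6.05] | F [ 0.5 -0.4 -0.5] g 0.651 gf 0.0
```

Request:
move_arm --pt "0 0.22 2 0 0 -1.5 0.3" --pt "0 0 2 0 0 0 0.3" --pt "0 0 2 0 0 0 0.3" --pt "0 0 0 0 0 0 0.3" --pt "0 0 0 0 0 0 -1" --pt "0 0 0 0 0 0 -1" --pt "0 0 0 0 0 0 -1" --pt "0 0 0 0 0 0 -1" --pt "0 0 0 0 0 0 -1" --pt "0 0 0 0 0 0 -1" --pt "0 0 0 0 0 0 -1" --pt "0 0 0 0 0 0 -1"

```text
time: 14.67
tool_pos: [0.4344, -0.1286, 0.0547]
tool_rot: [0.002, 0.577, 0.817, 0.0]
contact_force: [0.2, -0.1, 6.0]
gripper_width: 0.262
grasp_force: 60.7
```

```bash
python3 -c "
from h import *
plan(.5615,-.1606,.15,9)"
```

```text
t14.67 pos [ 0.4344 -0.1286  0.0547] head 19.5 tilt [ 0.0031 -0.0017] | turn 10.5 shift cm [-5.17 12.08 -9.48] | F [ 0.2 -0.1  6. ] g 0.262 gf 60.7
```

Request:
move_arm --pt "0 0 -3 0 0 0 -1" --pt "0 0 -4 0 0 5.3 -1" --pt "0 0 -2.5 0 0 5.2 -1" --pt "-0.8 1.8 0 0 0 0 -1" --pt "-1.1 2.5 0 0 0 0 -1" --pt "-1.1 2.5 0 0 0 0 -1" --pt "-1.1 2.5 0 0 0 0 -1" --pt "-1.1 2.5 0 0 0 0 -1" --pt "0 0.3 0 0 0 0 -1" --pt "0 0 0 0 0 0 -1" --pt "0 0 0 0 0 0 -1" --pt "0 0 0 0 0 0 -1" --pt "0 0 0 0 0 0 -1"

```text
time: 15.75
tool_pos: [0.5596, -0.1599, 0.1477]
tool_rot: [-0.0, 0.649, 0.761, -0.0]
contact_force: [-1.2, -0.1, -0.8]
gripper_width: 0.265
grasp_force: 59.8
```

```bash
python3 - <<'E'
from h import *
from plant import manip
plan(.5617,-.161,.0677,9)
E
```

```text
t15.75 pos [ 0.5596 -0.1599  0.1477] head 9.0 tilt [-0.0005  0.0002] | turn 0.0 shift cm [-0.14  0.19  8.  ] | F [-1.2 -0.1 -0.8] g 0.265 gf 59.8
```

Request:
move_arm --pt "-0.1 0.15 2 0 0 0 -1" --pt "0 0 2 0 0 0 -1" --pt "0 0 1 0 0 0 -1" --pt "0 0 1 0 0 0 -1" --pt "0 0 0.8 0 0 0 -1" --pt "0 0 0.6 0 0 0 -1" --pt "0 0 0.2 0 0 0 -1" --pt "0 0 0.2 0 0 0 -1" --pt "0 0 0.1 0 0 0 -1" --pt "0 0 0 0 0 0 -1" --pt "0 0 0 0 0 0 -1"

```text
time: 16.67
tool_pos: [0.5627, -0.1611, 0.0694]
tool_rot: [0.0, 0.649, 0.761, 0.0]
contact_force: [0.3, -0.0, -1.2]
gripper_width: 0.266
grasp_force: 59.8
```

```bash
python3 -c "
from h import *
plan(.5617,-.161,.0677,9)"
```

```text
t16.67 pos [ 0.5627 -0.1611  0.0694] head 9.0 tilt [ 0.0009 -0.0004] | turn 0.0 shift cm [ 0.03 -0.09  0.17] | F [ 0.3 -0.  -1.2] g 0.266 gf 59.8
```

Request:
move_arm --pt "0 -0.1 0.1 0 0 0 -1" --pt "0 0 0.1 0 0 0 -1" --pt "0 0 0 0 0 0 -1" --pt "0 0 0 0 0 0 -1"

```text
time: 17.0
tool_pos: [0.5616, -0.1614, 0.0678]
tool_rot: [0.0, 0.649, 0.761, 0.0]
contact_force: [-2.2, 0.2, 5.9]
gripper_width: 0.266
grasp_force: 60.5
```

Request:
move_arm --pt "0 0 0 0 0 0 0.2" --pt "0 0 0 0 0 0 0.2" --pt "0 0 0 0 0 0 0.2" --pt "0 0 0 0 0 0 0.2" --pt "0 0 -2 0 0 0 0.2" --pt "0 0 -4 0 0 0 0.2" --pt "0 0 -3 0 0 0 0.2" --pt "0 0 0 0 0 0 0.2" --pt "0 0 0 0 0 0 0.2"

```text
time: 17.75
tool_pos: [0.5629, -0.1618, 0.1597]
tool_rot: [0.003, 0.649, 0.761, 0.001]
contact_force: [-0.7, 0.1, -0.9]
gripper_width: 0.6
grasp_force: 0.0
```

```bash
python3 -c "
from h import *
plan(.4325,-.256,.13,-4)"
```

```text
t17.75 pos [ 0.5629 -0.1618  0.1597] head 9.0 tilt [ 0.0051 -0.0022] | turn 13.0 shift cm [-10.3  -12.36   2.93] | F [-0.7  0.1 -0.9] g 0.600 gf 0.0
```

Request:
move_arm --pt "0 0 0 0 0 6.5 0.1" --pt "0 0 0 0 0 6.5 0.1" --pt "-1.1 -1.4 0 0 0 0 0.1" --pt "-2.3 -2.7 0 0 0 0 0.1" --pt "-2.3 -2.7 0 0 0 0 0.1" --pt "-2.3 -2.7 0 0 0 0 0.1" --pt "-2.3 -2.7 0 0 0 0 0.1" --pt "0 0 2.5 0 0 0 0.1" --pt "0 0 2 0 0 0 0.1" --pt "0 0 0 0 0 0 0.1" --pt "0 0 0 0 0 0 0.1" --pt "0 0 0 0 0 0 0.1"

```text
time: 18.75
tool_pos: [0.4325, -0.2552, 0.1118]
tool_rot: [-0.0, 0.731, 0.682, -0.0]
contact_force: [-0.4, -0.1, -0.8]
gripper_width: 0.546
grasp_force: 0.0
```

```bash
python3 - <<'E'
from h import *
from plant import manip
plan(.4325,-.256,.0535,-4)
f=manip.grab_frame("wrist"); pickle.dump(f,open("w8.pkl","wb")); cv2.imwrite("pics/w8.png",cv2.resize(f["img"],None,fx=1.4,fy=1.4))
E
```

```text
t18.75 pos [ 0.4325 -0.2552  0.1118] head -3.9 tilt [-0.0005  0.0004] | turn 0.1 shift cm [-0.08  0.    5.83] | F [-0.4 -0.1 -0.8] g 0.546 gf 0.0
```

View pics/w8.png

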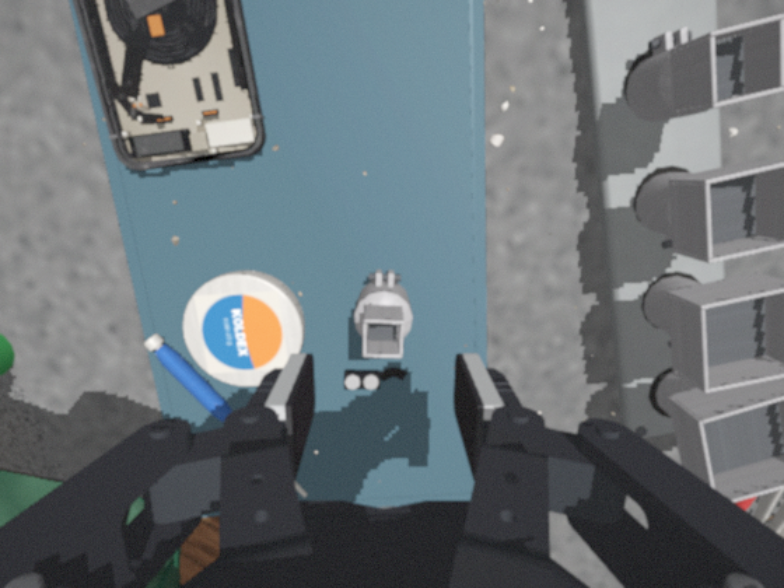

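C's mouth corners are at (363,319), (403,319), (402,357), (363,356), so it is aligned. On the rack, B, A, D and the 45 stand in order.

```bash
python3 - <<'E'
from h import *
f=pickle.load(open("w8.pkl","rb"))
v=[(363,319),(403,319),(402,357),(363,356)]
w=np.array([px2w(f,((p[0]+.5)/1.4-.5,(p[1]+.5)/1.4-.5),.055) for p in v]); e=np.roll(w,-1,0)-w
print(w.mean(0).round(4),np.linalg.norm(e,axis=1).round(4),np.degrees(np.arctan2(e[:,1],e[:,0])).round(0))
plan(*w.mean(0),.053,-4)
E
```

```text
[ 0.4324 -0.2556] [0.0167 0.0171 0.0166 0.0166] [ -4. -95. 174.  85.]
t18.80 pos [ 0.4331 -0.2555  0.1126] head -3.9 tilt [ 0.0007 -0.0006] | turn 0.1 shift cm [-0.01 -0.07  5.96] | F [ 0.5 -0.1 -0.5] g 0.549 gf 0.0
```

Request:
move_arm --pt "0 -0.05 2 0 0 0.5 0.1" --pt "0 0 2 0 0 0 0.1" --pt "0 0 1.8 0 0 0 0.1" --pt "0 0 0 0 0 0 0.1" --pt "0 0 0 0 0 0 -1" --pt "0 0 0 0 0 0 -1" --pt "0 0 0 0 0 0 -1" --pt "0 0 0 0 0 0 -1" --pt "0 0 0 0 0 0 -1" --pt "0 0 0 0 0 0 -1" --pt "0 0 0 0 0 0 -1" --pt "0 0 0 0 0 0 -1"

```text
time: 19.8
tool_pos: [0.4332, -0.2562, 0.0557]
tool_rot: [0.002, 0.734, 0.679, 0.0]
contact_force: [-0.3, 1.9, 5.7]
gripper_width: 0.18
grasp_force: 61.3
```

```bash
python3 -c "
from h import *
plan(.5535,-.1092,.15,9)"
```

```text
t19.80 pos [ 0.4332 -0.2562  0.0557] head -4.5 tilt [ 0.0028 -0.0018] | turn -13.5 shift cm [12.62 14.21 -9.42] | F [-0.3  1.9  5.7] g 0.180 gf 61.3
```

Request:
move_arm --pt "0 0 -3 0 0 0 -1" --pt "0 0 -4 0 0 -6.8 -1" --pt "0 0 -3 0 0 -6.7 -1" --pt "1.6 1.9 0 0 0 0 -1" --pt "2.2 2.4 0 0 0 0 -1" --pt "2.2 2.4 0 0 0 0 -1" --pt "2.2 2.4 0 0 0 0 -1" --pt "2.2 2.4 0 0 0 0 -1" --pt "2.2 2.4 0 0 0 0 -1" --pt "0 0.3 0 0 0 0 -1" --pt "0 0 0 0 0 0 -1" --pt "0 0 0 0 0 0 -1" --pt "0 0 0 0 0 0 -1" --pt "0 0 0 0 0 0 -1"

```text
time: 20.97
tool_pos: [0.5517, -0.1096, 0.1537]
tool_rot: [-0.0, 0.65, 0.76, -0.0]
contact_force: [1.0, 0.4, 0.2]
gripper_width: 0.184
grasp_force: 60.5
```

```bash
python3 - <<'E'
from h import *
plan(.5537,-.1092,.0687,9)
E
```

```text
t20.97 pos [ 0.5517 -0.1096  0.1537] head 8.9 tilt [-0.0005 -0.0001] | turn -0.1 shift cm [0.01 0.21 8.5 ] | F [1.  0.4 0.2] g 0.184 gf 60.5
```

Request:
move_arm --pt "0 0.15 2 0 0 0 -1" --pt "0 0 2 0 0 0 -1" --pt "0 0 1.5 0 0 0 -1" --pt "0 0 1 0 0 0 -1" --pt "0 0 0.8 0 0 0 -1" --pt "0 0 0.6 0 0 0 -1" --pt "0 0 0.2 0 0 0 -1" --pt "0 0 0.2 0 0 0 -1" --pt "0 0 0.1 0 0 0 -1" --pt "0 0 0 0 0 0 -1" --pt "0 0 0 0 0 0 -1"

```text
time: 21.88
tool_pos: [0.5543, -0.1085, 0.0705]
tool_rot: [0.001, 0.649, 0.761, 0.0]
contact_force: [-0.3, 0.2, 0.4]
gripper_width: 0.18
grasp_force: 60.5
```

```bash
python3 -c "
from h import *
plan(.5537,-.1092,.0687,9)"
```

```text
t21.88 pos [ 0.5543 -0.1085  0.0705] head 9.0 tilt [ 0.0011 -0.0004] | turn 0.0 shift cm [-0.06 -0.07  0.18] | F [-0.3  0.2  0.4] g 0.180 gf 60.5
```

Request:
move_arm --pt "0 -0.1 0.1 0 0 0 -1" --pt "0 0 0.1 0 0 0 -1" --pt "0 0 0 0 0 0 -1" --pt "0 0 0 0 0 0 -1"

```text
time: 22.22
tool_pos: [0.5533, -0.1087, 0.0688]
tool_rot: [0.0, 0.649, 0.761, 0.0]
contact_force: [-1.3, 0.2, 5.4]
gripper_width: 0.182
grasp_force: 61.1
```

Request:
move_arm --pt "0 0 0 0 0 0 0" --pt "0 0 0 0 0 0 0" --pt "0 0 0 0 0 0 0" --pt "0 0 0 0 0 0 0" --pt "0 0 -2 0 0 0 0" --pt "0 0 -4 0 0 0 0" --pt "0 0 -4 0 0 0 0" --pt "0 0 -2 0 0 0 0" --pt "3 -2 -1 0 0 0 0" --pt "3 -2 0 0 0 0 0" --pt "3 -2 0 0 0 0 0" --pt "3 -2 0 0 0 0 0" --pt "3 -2 0 0 0 0 0" --pt "3 -2 0 0 0 0 0" --pt "0 0 0 0 0 0 0" --pt "0 0 0 0 0 0 0"

```text
time: 23.55
tool_pos: [0.4054, 0.0513, 0.1976]
tool_rot: [0.001, 0.648, 0.761, 0.0]
contact_force: [0.5, 0.9, 0.6]
gripper_width: 0.504
grasp_force: 0.0
```

```bash
python3 - <<'E'
from h import *
from plant import manip
plan(0,0,0)
f=manip.grab_frame("top");g=manip.grab_frame("scene")
a=cv2.resize(f["img"][118:238,195:355],(800,600),interpolation=cv2.INTER_CUBIC)
b=cv2.resize(g["img"][150:250,270:410],(800,571),interpolation=cv2.INTER_CUBIC)
c=np.vstack([a[:300],b[:,:][:300]]);cv2.imwrite("pics/end.png",c)
E
```

```text
t23.55 pos [0.4054 0.0513 0.1976] head 9.2 tilt [ 0.0011 -0.0003] | turn 0.0 shift cm [  1.41 -40.86  19.72] | F [0.5 0.9 0.6] g 0.504 gf 0.0
```

View pics/end.png

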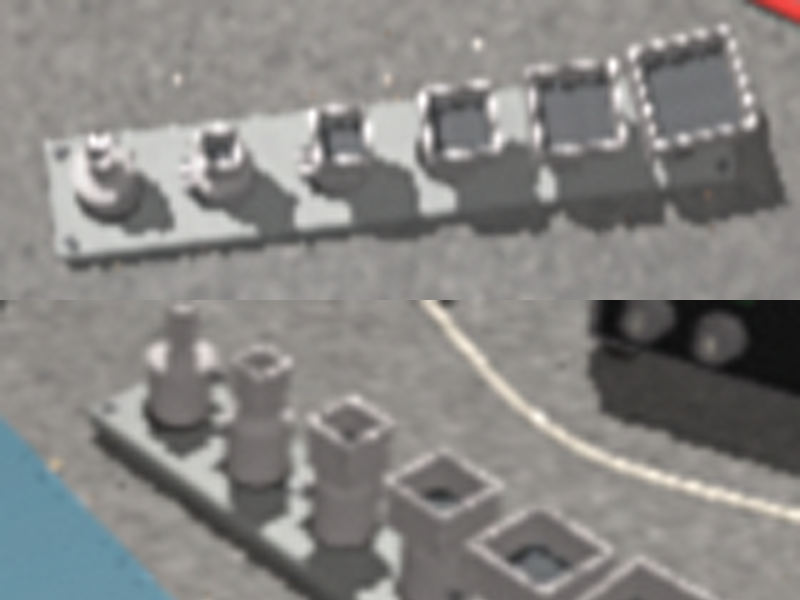

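All six nozzles stand upright in ascending order, with mouths from (98,145) to (695,88), free of each other and with the arm clear. Handing in.

```bash
python3 -c "
from plant import manip
print(manip.job_done())"
```

```text
the job is handed in; nothing more can be done
None
```

The four loose nozzles (17, 24, 31 and 38) are seated on the rack pins in ascending order between the untouched 10 and 45, and I handed the job in at about 24 s; the hand-in call returned no verdict.

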